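# Index the grinding-pot carousel and close the open pot

## Robot

A 6-joint arm with a two-finger parallel gripper is mounted at the origin on the work surface. World frame = base frame: x ahead of the robot, y to its left, z up, the work surface at z = 0. Lengths are in m, angles in rad, forces in N, time in s.
With the tool pointing down it reaches from about 0.35 to 0.775 m from the base axis. Payload 7.3 kg.
Tool frame: the origin (TCP) lies between the finger pads; the fingertips stand 17 mm ahead of it and the grasp point (between the pads) lies 2 mm behind it; z points along the fingers, y is the line along which they close (so a half turn about z gives the same grasp; the last joint's range is limited). The gripper opens to 92 mm and grips with 3 to 60 N. Pads are 19 mm wide; open, the fingers measure 130 mm over their backs; the gripper's body (75 mm by 190 mm) begins 47 mm behind the grasp point.
Start: joints at [-1.299, 0.342, 1.524, -0, 1.275, -0.146], TCP at [0.213, -0.48, 0.244] pointing down, gripper open.
Joint ranges: [-2.53, 2.53], [-0.77, 2.02], [0.04, 2.7], [-1, 4.14], [0.28, 2.66], [-3.11, 3.11]. Speed limits (rad/s): [2.57, 2.57, 3.14, 3.14, 3.14, 3.14].

## Interface

Orientations are given as [roll, pitch, yaw] about the fixed x, y, z axes, in that order (R = Rz(yaw) Ry(pitch) Rx(roll)).
In Python, from cell import robot, optics gives the robot as it stands.
- The arm moves only by the tool play_rows, never from a script. Its argument "rows" is a list of rows, each a list of 7 numbers: the shift along the tool's x, y, z in cm, then the turn, a rotation vector about the tool's x, y, z in rad, then the opening, from 0 (shut) to 1 (fully open). In form: [[tx, ty, tz, wx, wy, wz, grip], ...]. A call has 1 to 20 rows; each row is the pose to reach, as a shift and turn from the pose commanded when the call began, along the tool's axes at that moment; what a row does not reach only later rows make up. A row lasts 1/10 s, in which the tool goes at most 50 mm and 8.59 degrees, less where a joint would pass 70% of its speed; a pose out of reach is approached as far as the arm can. A call with a gripper value outside its range is refused whole. The fingers move at their own pace and stop on an object; "squeeze" is the grip in N (left out, the last holds). Time passes only in rows, so rows that repeat a pose let the fingers close. It gives the time, the measured TCP pose, the force, the opening and the grip force at its end, in the units of the state.
- robot.observe(): the state, without advancing time (a new reading comes with each control period).
- optics.read_camera(name): name is "scene" or "top" or "wrist"; returns (picture, depth): 384x512x3 uint8, red, green, blue; 384x512 float32, m along the optical axis (not along the pixel's ray), 0 where there is no reading.
- optics.camera_model(name): a dict with "fx", "fy", "cx", "cy" (pixels), "dist" ([k1, k2, p1, p2, k3] as OpenCV has them; the pictures are not rectified), "origin" and "rotation" of the camera in the world; the wrist camera has in their place "tool_from_camera" (4x4, takes a point from camera to tool coordinates, whose origin is the TCP and whose axes are the flange's). Camera axes: x right, y up, looking along -z (the intrinsics and any distortion apply to the point x, -y, -z); pixel columns grow to the right and rows downward; lengths in m; the calibration is good to about 2 mm. A picture is of the moment at which its call begins: read the wrist's pose just before it. camera_model takes no time and is no camera call.
- robot.hand_in(): hands the job in; it is judged then, once.
The state is a dict: "time": time; "qpos": joint angles; "qvel": joint speeds; "joint_efforts": joint torques, N m; "tool_pos": TCP position; "tool_rot": TCP orientation; "contact_force": force on the tool from outside, world axes, zero at the start; "torque": the same for the moment, N m; "opening": finger opening in m; "grip_force": force on a finger pad.
Only numpy, scipy, OpenCV 4.12 (cv2) and the standard library are available. Lean on these libraries where they do the work, as an engineer would, in place of code of your own. Each camera call takes 0.05 s, during which the arm holds its last target. There are 200 camera calls.

## Task

Push the carousel round until its one open pot faces the front pointer and the spring catch at the back snaps into the notch in the rim; go gently and stop as soon as it catches, do not force the table against the catch. Then put the loose pot lid on the open pot, plug down and fully home, let go, and leave the drum lid and the sample jar where they are.

Things in the scene. Friction and masses are not known exactly. Their poses are not given: they have to be found in the camera images.
- stand: grey fixed foot of the carousel, 200 mm across, 30 mm high. Origin on the bench on the carousel's turning axis, z up. Its -x axis points to the front, where a small post with a pointer (40 mm high, 140 to 184 mm from the axis) stands outside the turntable; the spring catch is clamped near its +x side
- turntable: round aluminium turntable 280 mm across, plate 36 to 50 mm above the bench. Origin at bench height on its axis, as the stand's. Turns both ways without end; drags with 5 to 7 N at the studs; stays where left. Over 40 N, by the fingers or through the lid, damages it. Its own -x axis points to the open pot, its +x axis to a 15 mm wide notch in the rim
- stud (a point): top of one of 12 upright studs to push on, at the turntable's own 15 degrees; the others follow every 30 degrees, all 130 mm from the axis. Each is rubber-sleeved, 12 mm thick and 45 mm tall, top 95 mm above the bench. 57 mm is free between two studs, 17 mm between the studs and the pots behind them
- pot_mouth (a point): centre of the open pot's mouth, at rim height, 95 mm above the bench, 75 mm from the turntable's axis; turns with it. Bore 51 mm wide, 40 mm deep, wall 4 mm. Four like pots with lids on (knob tops 130 mm above the bench) stand in the same ring, 72 degrees apart, all fixed to the turntable
- catch_pin (a joint): travel (m) of the catch's flat 12 mm sprung pin: about 0 while it rides on the rim, 0.012 once snapped into the notch, where it locks the table (1.5 mm play either way). The catch is opposite the pointer only to within 9 degrees (21 mm at the rim) and is not measured: push slowly from 25 mm before to 25 mm past until it snaps and a hard stop is felt. It stands 150 to 215 mm from the axis, 58 mm high
- lid_center (a point): loose steel pot lid, 47 mm tall, plug down on the bench; this point is on its axis, 23.5 mm above its foot. From the foot up: plug 12 mm high, 33 mm wide tapering out to 46 mm; flange 64 mm wide, 5 mm thick; round knob 20 mm wide, 30 mm tall, to grasp. Fully home, the flange lies on the pot's rim and this point is 11.5 mm above pot_mouth. 150 to 300 g
- pot_lid: the same lid; origin at the centre of its foot
- drum_lid: bystander: larger dark flat steel lid, 86 mm across, 28 mm tall, with a bar handle; origin at its underside. Do not disturb
- sample_jar: bystander: round jar, 56 mm across, 85 mm tall; origin at its underside. Do not disturb
Things that resemble listed ones, but are neither listed nor needed, are in the scene too. What is shaped like the pot_lid but green or turquoise is not meant.

How it is judged:
By the outcome, as a careful person would: the job done as asked, in the order asked, and still so for the second after the job is handed in, with the robot touching nothing.
It also fails if it takes over 72 s, if anything falls off the work surface, if the arm or the gripper's body presses on something with over 40 N, if the wrist force passes 120 N, or if a joint passes its speed limit or range.

## Working session

There is one attempt and no reset: what is moved stays moved. The work goes in short steps, Python scripts to look and compute and a tool call to move; the robot and the scene stay as the last step left them, time stands still between calls to the robot, and variables do not carry over. Pictures are saved under pics/ and viewed, at most 10 in all, crops included, and the job is handed in when it is done.

Besides the shell and the picture viewer there is one more tool, called after ">>>" as name(argument=value, ...), one argument or row to a line, values as JSON. play_rows: Moves the arm, as the interface text tells. Its arguments: {"type":"object","properties":{"rows":{"type":"array"},"squeeze":{"type":"number"}},"required":["rows"]}

```bash
mkdir -p pics; ls; cat > h.py <<'E'
import numpy as np, cv2
from cell import robot, optics
from scipy.spatial.transform import Rotation as R
def cam(name):
    m=optics.camera_model(name); K=np.array([[m['fx'],0,m['cx']],[0,m['fy'],m['cy']],[0,0,1.]]); d=np.array(m['dist'],float)
    if 'origin' in m: return K,d,np.array(m['origin']),np.array(m['rotation']).reshape(3,3)
    s=robot.observe(); T=np.array(m['tool_from_camera']); Rt=R.from_euler('xyz',s['tool_rot']).as_matrix()
    return K,d,np.array(s['tool_pos'])+Rt@T[:3,3],Rt@T[:3,:3]
def rays(c,uv):
    K,d,o,Rm=c
    p=cv2.undistortPoints(np.array(uv,float).reshape(-1,1,2),K,d).reshape(-1,2)
    return np.c_[p[:,0],-p[:,1],-np.ones(len(p))]@Rm.T
def onplane(c,uv,z):
    r=rays(c,uv); return c[2]+r*((z-c[2][2])/r[:,2])[:,None]
def depthpts(c,dep,uv):
    uv=np.array(uv); r=rays(c,uv); return c[2]+r*dep[uv[:,1].astype(int),uv[:,0].astype(int)][:,None]
def proj(c,P):
    K,d,o,Rm=c; q=(np.atleast_2d(P)-o)@Rm; q=q*[1,-1,-1]
    return cv2.projectPoints(q,np.zeros(3),np.zeros(3),K,d)[0].reshape(-1,2)
def save(n,im,s=1.0): cv2.imwrite(f'pics/{n}.png',cv2.resize(im[:,:,::-1],None,fx=s,fy=s,interpolation=cv2.INTER_CUBIC))
E
python3 - <<'E'
from h import *
for n in ['scene','top']:
    c=cam(n); im,d=optics.read_camera(n); np.savez(f'{n}.npz',im=im,d=d); save(n,im,1.5); print(n,c[2],c[3].round(3).tolist(),c[0][0,0])
print(robot.observe())
E
```

```text
picsTraceback (most recent call last):
  File "<stdin>", line 3, in <module>
  File "h.py", line 6, in cam
    if 'origin' in m: return K,d,np.array(m['origin']),np.array(m['rotation']).reshape(3,3)
                                                       ~~~~~~~~~~~~~~~~~~~~~~~~~~~~~~~^^^^^
ValueError: cannot reshape array of size 3 into shape (3,3)
```

```bash
sleep 1; ls pics
sed -i "s/np.array(m\['rotation'\]).reshape(3,3)/R.from_euler('xyz',m['rotation']).as_matrix()/" h.py
python3 - <<'E'
from h import *
for n in ['scene','top']:
    c=cam(n); im,d=optics.read_camera(n); np.savez(f'{n}.npz',im=im,d=d); save(n,im,1.5); print(n,c[2],c[3].round(3).tolist(),c[0][0,0])
print(robot.observe())
E
```

```text
scene [1.10245972 0.45092614 0.60393919] [[-0.694, -0.377, 0.614], [0.72, -0.384, 0.578], [0.018, 0.843, 0.538]] 396.4091971959049
top [ 0.39595893 -0.08284783  0.88981453] [[0.0, 0.987, -0.158], [-1.0, -0.002, -0.016], [-0.016, 0.158, 0.987]] 356.83598685769795
{'time': 0.1, 'qpos': array([-1.29903812e+00,  3.42659680e-01,  1.52492973e+00,  3.17105631e-06,
        1.27542819e+00, -1.46043511e-01]), 'qvel': array([ 0.00040379, -0.00221971, -0.00338163, -0.00053904,  0.00196106,
       -0.00025911]), 'joint_efforts': array([ 2.11248647e-03, -4.32004094e+01, -2.44693172e+01,  7.19942339e-02,
        5.25995472e-02, -3.97578367e-05]), 'tool_pos': array([ 0.21292472, -0.47949821,  0.24310814]), 'tool_rot': array([-3.14018332e+00, -2.10364412e-04,  4.17800649e-01]), 'contact_force': array([-0.21155982,  0.43610693, -0.20152632]), 'torque': array([-0.00685316, -0.04328446,  0.05419892]), 'grip_force': 0.0, 'opening': 0.09179474875640418}
```

View pics/top.png

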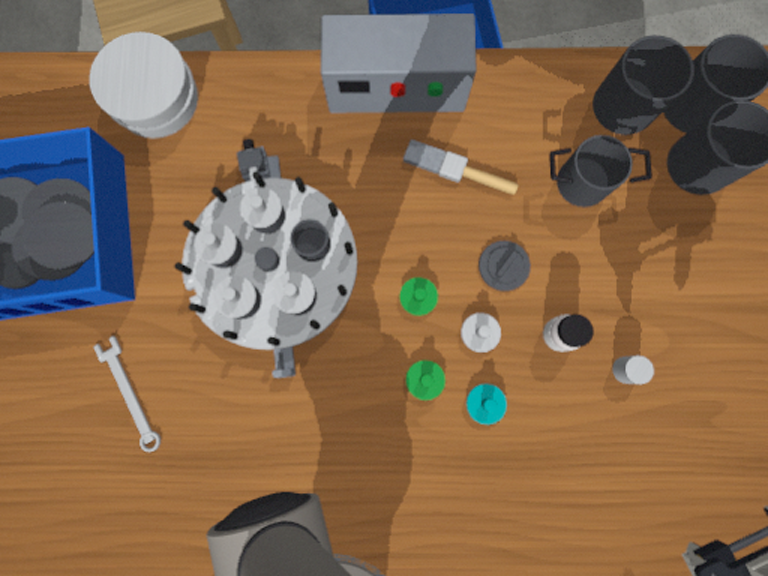

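View pics/scene.png

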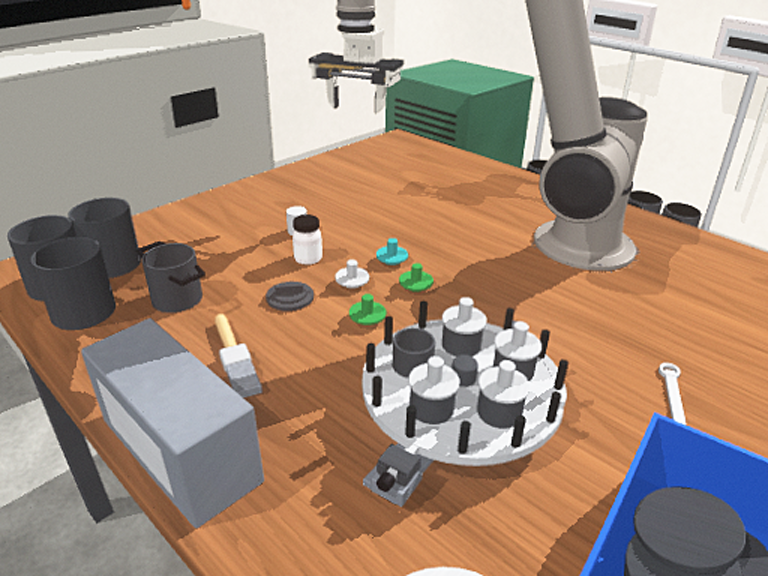

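```bash
cat > m.py <<'E'
from h import *
from scipy.optimize import least_squares
D=np.load('top.npz'); im,d=D['im'],D['d']; c=cam('top')
vv,uu=np.mgrid[0:384,0:512]; uv=np.c_[uu.ravel(),vv.ravel()]
P=depthpts(c,d,uv).reshape(384,512,3)
print('bench z',np.median(P[250:330,230:400,2]), 'plate',P[195,178])
hsv=cv2.cvtColor(im,cv2.COLOR_RGB2HSV)
# studs: dark, z 0.08-0.1
m=((hsv[:,:,2]<60)&(P[:,:,2]>0.08)&(P[:,:,2]<0.105)).astype(np.uint8); m[:, :110]=0; m[:,250:]=0
n,l,s,ce=cv2.connectedComponentsWithStats(m)
S=[]
for i in range(1,n):
    p=P[l==i]; 
    if s[i,4]>=4: S.append((*ce[i]*1.5,s[i,4],*np.median(p,0)))
for r in S: print(np.round(r,3))
# silver lid blob: low sat bright
m=((hsv[:,:,1]<50)&(hsv[:,:,2]>110)).astype(np.uint8); m[:,:260]=0
n,l,s,ce=cv2.connectedComponentsWithStats(m)
for i in range(1,n):
    if s[i,4]>60: print('silver',ce[i]*1.5,s[i],np.round(np.median(P[l==i],0),3), onplane(c,[ce[i]],0.017)[0].round(4))
# pointer/catch grey
for q in [(284,360),(284,372),(255,165),(249,147),(310,240),(267,260),(290,290),(260,207),(215,245),(232,295),(481,332),(571,330),(504,265)]:
    print(q,P[int(q[1]/1.5),int(q[0]/1.5)].round(3),im[int(q[1]/1.5),int(q[0]/1.5)])
save('crop_t',im[90:265,110:420],2.5)
E
python3 m.py
```

```text
bench z -0.0001797788923475485 plate [0.52165543 0.10740258 0.04990037]
[ 3.53318e+02  8.55300e+01  9.90000e+01  8.51000e-01 -3.10000e-02
  9.10000e-02]
[2.57250e+02 1.76625e+02 2.40000e+01 6.99000e-01 1.20000e-01 9.40000e-02]
[2.98909e+02 1.81977e+02 2.20000e+01 6.89000e-01 5.40000e-02 9.40000e-02]
[2.16981e+02 1.91712e+02 2.60000e+01 6.75000e-01 1.81000e-01 9.30000e-02]
[3.31705e+02 2.07409e+02 2.20000e+01 6.48000e-01 2.00000e-03 9.40000e-02]
[1.8882e+02 2.2452e+02 2.5000e+01 6.2200e-01 2.2200e-01 9.3000e-02]
[2.9415e+02 2.3355e+02 1.0000e+01 6.0800e-01 6.0000e-02 8.9000e-02]
[2.370e+02 2.445e+02 5.000e+00 5.920e-01 1.490e-01 8.400e-02]
[3.27000e+02 2.44875e+02 8.00000e+00 5.90000e-01 9.00000e-03 8.50000e-02]
[ 3.47700e+02  2.46525e+02  2.00000e+01  5.86000e-01 -2.40000e-02
  9.40000e-02]
[2.35125e+02 2.52750e+02 4.00000e+00 5.79000e-01 1.51000e-01 8.30000e-02]
[1.80312e+02 2.66812e+02 2.40000e+01 5.55000e-01 2.31000e-01 9.40000e-02]
[ 3.41526e+02  2.89263e+02  1.90000e+01  5.19000e-01 -1.50000e-02
  9.40000e-02]
[2.56125e+02 2.99250e+02 8.00000e+00 5.06000e-01 1.16000e-01 8.10000e
[... 1146 characters left out ...]
794  0.017 ]
silver [756.21428571 567.64285714] [498 373  14  11  63] [ 0.216 -0.427  0.343] [ 0.108  -0.6357  0.017 ]
(284, 360) [0.416 0.085 0.013] [ 91  96 101]
(284, 372) [0.397 0.079 0.041] [115 121 127]
(255, 165) [0.732 0.133 0.057] [ 92  98 101]
(249, 147) [0.767 0.146 0.049] [47 46 49]
(310, 240) [0.606 0.042 0.054] [54 57 60]
(267, 260) [0.569 0.103 0.079] [ 91  94 100]
(290, 290) [0.514 0.057 0.13 ] [196 199 201]
(260, 207) [0.639 0.106 0.126] [151 154 154]
(215, 245) [0.583 0.172 0.12 ] [142 144 146]
(232, 295) [0.508 0.142 0.128] [196 199 200]
(481, 332) [ 0.459 -0.229  0.047] [200 203 205]
(571, 330) [ 0.459 -0.356  0.086] [47 48 49]
(504, 265) [ 0.571 -0.275  0.027] [89 92 96]
```

View pics/crop_t.png

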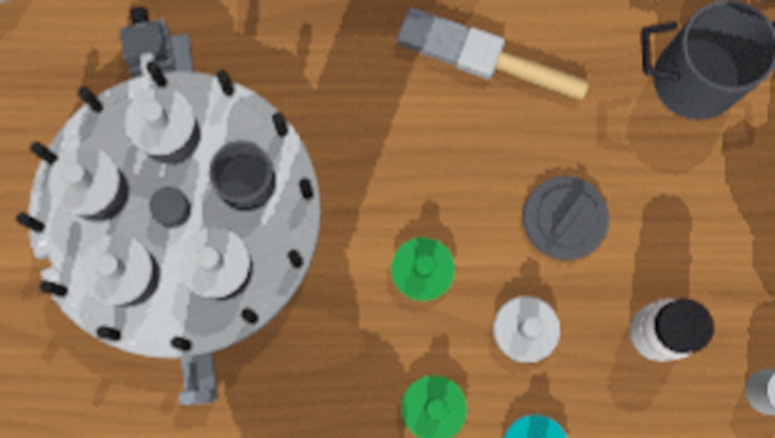

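The crop shows the carousel with its open pot (crop px 242,175), the notch in its rim at the left (43,268), the catch at the top (150,45) and the pointer at the bottom (198,380).
Things that could be taken for the loose lid (crop px): green lids at (424,266) and (436,408), a turquoise lid at (535,430), the drum lid at (566,217), and the lidded pots on the table. The plain steel one at (526,328) is the right one.

```bash
cat >> m.py <<'E'
print('-----')
uvS=np.array([[r[0]/1.5,r[1]/1.5] for r in S])
X=np.array([r[3:5] for r in S]); 
k=np.array([abs(np.hypot(*(x-[0.57,0.103]))-0.13)<0.012 for x in X]); X=X[k]; print(len(X))
def f(p):
    a=np.arctan2(X[:,1]-p[1],X[:,0]-p[0]); i=np.round((a-p[2])/(np.pi/6)); t=p[2]+i*np.pi/6
    return (X-p[:2]-0.13*np.c_[np.cos(t),np.sin(t)]).ravel()
r=min((least_squares(f,[0.57,0.103,q]) for q in np.radians([0,10,20])),key=lambda r:r.cost); ax=r.x[:2]
print('axis',ax,'phase deg mod30',np.degrees(r.x[2])%30,'rms',np.sqrt(np.mean(r.fun**2)))
def ang(p): return np.degrees(np.arctan2(p[1]-ax[1],p[0]-ax[0]))
# open pot: rim z .095, dark ring
m=((hsv[:,:,2]<85)&(P[:,:,2]<0.1)&(P[:,:,2]>0.045)&(np.hypot(P[:,:,0]-.606,P[:,:,1]-.042)<0.032)).astype(np.uint8)
(cc,rad)=cv2.minEnclosingCircle(cv2.findNonZero(m)); q=onplane(c,[cc],0.095)[0]; print('pot',cc,rad,q,ang(q),np.hypot(*(q[:2]-ax)))
# knobs z>0.12
m=((P[:,:,2]>0.122)&(P[:,:,2]<0.135)&(np.hypot(P[:,:,0]-ax[0],P[:,:,1]-ax[1])<.1)).astype(np.uint8)
n,l,s,ce=cv2.connectedComponentsWithStats(m)
for i in range(1,n):
    if s[i,4]>5: q=onplane(c,[ce[i]],.13)[0]; print('knob',s[i,4],q,ang(q),np.hypot(*(q[:2]-ax)))
# pointer & catch: points z .03-.042 near front ; catch z .05-.06
for nm,lo,hi,cx in (('ptr',.036,.044,-1),('catch',.05,.062,1)):
    rr=np.hypot(P[:,:,0]-ax[0],P[:,:,1]-ax[1]); m=(P[:,:,2]>lo)&(P[:,:,2]<hi)&(rr>.143)&(rr<.22)&((P[:,:,0]-ax[0])*cx>.1)
    p=P[m]; u,s_,v=np.linalg.svd(p[:,:2]-p[:,:2].mean(0),full_matrices=False); print(nm,len(p),p.mean(0),ang(p.mean(0)),'r',rr[m].min(),rr[m].max(),'dir',np.degrees(np.arctan2(v[0,1],v[0,0])),s_)
# loose lid knob and flange
m=((P[:,:,2]>0.04)&(P[:,:,2]<.052)&(np.hypot(P[:,:,0]-.46,P[:,:,1]+.232)<.04)); p=P[m]; print('lid knob',len(p),p.mean(0),(p.max(0)+p.min(0))/2)
m=((P[:,:,2]>0.013)&(P[:,:,2]<.021)&(np.hypot(P[:,:,0]-.46,P[:,:,1]+.232)<.045))
(cc,rad)=cv2.minEnclosingCircle(cv2.findNonZero(m.astype(np.uint8))); print('flange',onplane(c,[cc],.017)[0],rad)
E
python3 m.py | sed -n '/-----/,$p'
```

```text
-----
12
axis [0.5709562  0.10353091] phase deg mod30 7.004444462996831 rms 0.0010259409012109944
pot (205.88531494140625, 158.02293395996094) 11.297368049621582 [0.60054004 0.03584888 0.095     ] -66.38983747307637 0.0738651549700581
knob 68 [0.64518427 0.10924808 0.13      ] 4.404321196137857 0.07444792048632458
knob 70 [0.58897946 0.17662814 0.13      ] 76.149103224843 0.07528640898726398
knob 69 [0.51405487 0.05644472 0.13      ] -140.3920401180683 0.07385709416488753
knob 67 [0.50796989 0.14386028 0.13      ] 147.36905281854294 0.07479125820863235
ptr 95 [0.40202684 0.08295698 0.03952243] -173.05613889532992 r 0.14458800952525447 0.18247338446169506 dir -173.0714249607715 [0.1033551  0.07075081]
catch 264 [0.7458843  0.14144358 0.05664114] 12.228746268971737 r 0.15503606804838552 0.21504245504130873 dir -166.9816445516192 [0.24200867 0.18155367]
lid knob 54 [ 0.46025023 -0.23527519  0.04654096] [ 0.46072745 -0.23531135  0.04609484]
flange [ 0.45993992 -0.23591521  0.017     ] 13.173809051513672
```

```bash
cat >> h.py <<'E'
AX=np.array([0.5710,0.1035])
def plan(wps):
    """world waypoints (x,y,z,yaw_deg,note) -> rows in tool axes (cm, rad) from the measured pose"""
    s=robot.observe(); Rt=R.from_euler('xyz',s['tool_rot']).as_matrix()
    for w in wps:
        t=Rt.T@(np.array(w[:3])-s['tool_pos'])*100
        v=R.from_matrix(Rt.T@R.from_euler('xyz',[np.pi,0,np.radians(w[3])]).as_matrix()).as_rotvec()
        print(np.round(t,2).tolist(),np.round(v,3).tolist(),w[4:])
def stud(a,z,r=.13,lead=0): return (AX[0]+r*np.cos(np.radians(a)),AX[1]+r*np.sin(np.radians(a)),z,a+180)
E
python3 -c "
from h import *
plan([stud(-53,.244),stud(-53,.16),stud(-53,.092)])"
```

```text
[59.32, -26.09, -0.04] [-0.001, -0.001, -1.799] ()
[59.32, -26.08, 8.36] [-0.001, -0.001, -1.799] ()
[59.32, -26.07, 15.16] [-0.001, -0.001, -1.799] ()
```

>>> play_rows(
  rows=[
    [59.3,-26.1,0,0,0,-1.8,0.33],
    [59.3,-26.1,0,0,0,-1.8,0.33],
    [59.3,-26.1,0,0,0,-1.8,0.33],
    [59.3,-26.1,0,0,0,-1.8,0.33],
    [59.3,-26.1,0,0,0,-1.8,0.33],
    [59.3,-26.1,0,0,0,-1.8,0.33],
    [59.3,-26.1,0,0,0,-1.8,0.33],
    [59.3,-26.1,0,0,0,-1.8,0.33],
    [59.3,-26.1,0,0,0,-1.8,0.33],
    [59.3,-26.1,0,0,0,-1.8,0.33],
    [59.3,-26.1,0,0,0,-1.8,0.33],
    [59.3,-26.1,0,0,0,-1.8,0.33],
    [59.3,-26.1,0,0,0,-1.8,0.33],
    [59.3,-26.1,4,0,0,-1.8,0.33],
    [59.3,-26.1,6,0,0,-1.8,0.33],
    [59.3,-26.1,8.4,0,0,-1.8,0.33],
    [59.3,-26.1,8.4,0,0,-1.8,0.33],
    [59.3,-26.1,8.4,0,0,-1.8,0.33],
  ],
)

```text
time: 1.9
tool_pos: [0.6491, -0.0007, 0.1597]
tool_rot: [-3.141, -0.001, 2.218]
contact_force: [-0.0, -0.7, 0.0]
opening: 0.0309
grip_force: 0.0
```

```bash
python3 - <<'E'
from h import *
c=cam('wrist'); im,d=optics.read_camera('wrist'); np.savez('w1.npz',im=im,d=d); save('w1',im,1.5)
print('stud expected px',proj(c,[*stud(-53,.095)[:3]])*1.5)
plan([stud(-53,.092)])
E
```

```text
stud expected px [[388.36350335 312.11463528]]
[0.08, -0.01, 6.88] [0.001, 0.001, 0.001] ()
```

View pics/w1.png

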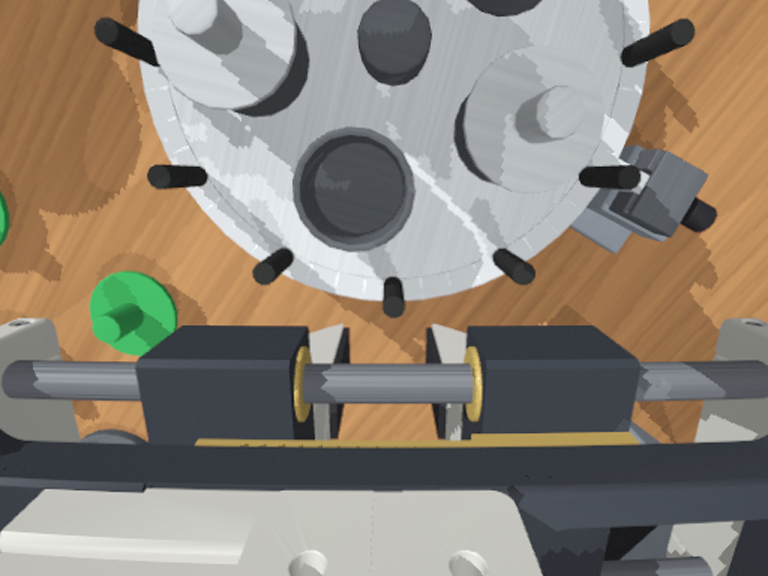

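The wrist view shows the stud top at (393,310), centred between the fingers and where I expected it. The open pot is at (353,188) and the catch at (650,190).

```bash
python3 - <<'E'
from h import *
print(np.array(optics.camera_model('wrist')['tool_from_camera']).round(3))
E
```

```text
[[ 0.     0.967  0.253  0.069]
 [ 1.    -0.     0.    -0.   ]
 [ 0.     0.253 -0.967 -0.141]
 [ 0.     0.     0.     1.   ]]
```

>>> play_rows(
  rows=[
    [0.1,0,2,0,0,0,0.33],
    [0.1,0,4,0,0,0,0.33],
    [0.1,0,5.5,0,0,0,0.33],
    [0.1,0,6.9,0,0,0,0.33],
    [0.1,0,6.9,0,0,0,0.33],
    [0.1,0,6.9,0,0,0,0.33],
  ],
)

```text
time: 2.55
tool_pos: [0.6491, -0.0, 0.0916]
tool_rot: [3.141, 0.001, 2.218]
contact_force: [0.8, -0.1, 0.7]
opening: 0.0302
grip_force: 0.0
```

```bash
python3 - <<'E'
from h import *
a=-53-np.cumsum([0.7,.7,.8,1,1.5,2,2.5]+[2.8]*12+[2.2]); 
plan([stud(x,.092) +(round(x,1),) for x in a])
E
```

```text
[-0.03, -0.16, -0.04] [0.001, 0.001, 0.013] (np.float64(-53.7),)
[-0.03, -0.32, -0.04] [0.001, 0.001, 0.025] (np.float64(-54.4),)
[-0.02, -0.5, -0.04] [0.001, 0.001, 0.039] (np.float64(-55.2),)
[-0.01, -0.73, -0.04] [0.001, 0.001, 0.057] (np.float64(-56.2),)
[0.01, -1.07, -0.04] [0.001, 0.001, 0.083] (np.float64(-57.7),)
[0.06, -1.52, -0.04] [0.001, 0.001, 0.118] (np.float64(-59.7),)
[0.14, -2.08, -0.04] [0.001, 0.001, 0.162] (np.float64(-62.2),)
[0.25, -2.71, -0.04] [0.001, 0.001, 0.21] (np.float64(-65.0),)
[0.4, -3.32, -0.04] [0.001, 0.001, 0.259] (np.float64(-67.8),)
[0.58, -3.93, -0.04] [0.001, 0.001, 0.308] (np.float64(-70.6),)
[0.79, -4.53, -0.04] [0.001, 0.001, 0.357] (np.float64(-73.4),)
[1.02, -5.12, -0.04] [0.001, 0.001, 0.406] (np.float64(-76.2),)
[1.29, -5.7, -0.04] [0.001, 0.001, 0.455] (np.float64(-79.0),)
[1.58, -6.26, -0.04] [0.001, 0.001, 0.504] (np.float64(-81.8),)
[1.9, -6.81, -0.04] [0.001, 0.001, 0.553] (np.float64(-84.6),)
[2.25, -7.35, -0.04] [0.001, 0.001, 0.601] (np.float64(-87.4),)
[2.62, -7.86, -0.05] [0.001, 0.001, 0.65] (np.float64(-90.2),)
[3.02, -8.36, -0.05] [0.001, 0.001, 0.699] (np.float64(-93.0),)
[3.44, -8.83, -0.05] [0.001, 0.001, 0.748] (np.float64(-95.8),)
[3.78, -9.19, -0.05] [0.001, 0.001, 0.786] (np.float64(-98.0),)
```

>>> play_rows(
  rows=[
    [0,-0.16,0,0,0,0.013,0.22],
    [0,-0.32,0,0,0,0.025,0.22],
    [0,-0.5,0,0,0,0.039,0.22],
    [0,-0.73,0,0,0,0.057,0.22],
    [0.01,-1.07,0,0,0,0.083,0.22],
    [0.06,-1.52,0,0,0,0.118,0.22],
    [0.14,-2.08,0,0,0,0.162,0.22],
    [0.25,-2.71,0,0,0,0.21,0.22],
    [0.4,-3.32,0,0,0,0.259,0.22],
    [0.58,-3.93,0,0,0,0.308,0.22],
    [0.79,-4.53,0,0,0,0.357,0.22],
    [1.02,-5.12,0,0,0,0.406,0.22],
    [1.29,-5.7,0,0,0,0.455,0.22],
    [1.58,-6.26,0,0,0,0.504,0.22],
    [1.9,-6.81,0,0,0,0.553,0.22],
    [2.25,-7.35,0,0,0,0.601,0.22],
    [2.62,-7.86,0,0,0,0.65,0.22],
    [3.02,-8.36,0,0,0,0.699,0.22],
    [3.44,-8.83,0,0,0,0.748,0.22],
    [3.78,-9.19,0,0,0,0.786,0.22],
  ],
)

```text
time: 4.55
tool_pos: [0.5553, -0.0244, 0.092]
tool_rot: [3.134, -0.002, 1.429]
contact_force: [9.8, 4.6, -3.7]
opening: 0.0204
grip_force: 4.4
```

```bash
python3 - <<'E'
from h import *
s=robot.observe(); print(s['contact_force'],s['opening'],s['tool_pos'],stud(-98,.092))
a=-98-np.cumsum([1,2,2.5]+[2.8]*12+[2.5,2,1.1,.5]); 
plan([stud(x,.092) +(round(x,1),) for x in a])
E
```

```text
[ 9.84739724  4.6325921  -3.74377251] 0.020361610977004216 [ 0.5552689  -0.02440875  0.09203189] (np.float64(0.5529074968751915), np.float64(-0.025234848936404167), 0.092, 82)
[-0.11, -0.45, -0.0] [0.008, -0.002, 0.015] (np.float64(-99.0),)
[-0.1, -0.9, -0.0] [0.008, -0.002, 0.05] (np.float64(-101.0),)
[-0.06, -1.47, -0.01] [0.008, -0.002, 0.094] (np.float64(-103.5),)
[0.02, -2.1, -0.01] [0.008, -0.002, 0.143] (np.float64(-106.3),)
[0.12, -2.73, -0.02] [0.008, -0.002, 0.192] (np.float64(-109.1),)
[0.26, -3.35, -0.02] [0.008, -0.003, 0.241] (np.float64(-111.9),)
[0.43, -3.96, -0.03] [0.008, -0.003, 0.289] (np.float64(-114.7),)
[0.62, -4.56, -0.03] [0.008, -0.003, 0.338] (np.float64(-117.5),)
[0.85, -5.16, -0.04] [0.007, -0.003, 0.387] (np.float64(-120.3),)
[1.1, -5.74, -0.04] [0.007, -0.003, 0.436] (np.float64(-123.1),)
[1.38, -6.31, -0.04] [0.007, -0.004, 0.485] (np.float64(-125.9),)
[1.69, -6.86, -0.05] [0.007, -0.004, 0.534] (np.float64(-128.7),)
[2.03, -7.4, -0.05] [0.007, -0.004, 0.583] (np.float64(-131.5),)
[2.39, -7.92, -0.06] [0.007, -0.004, 0.632] (np.float64(-134.3),)
[2.78, -8.43, -0.06] [0.007, -0.004, 0.68] (np.float64(-137.1),)
[3.15, -8.86, -0.06] [0.007, -0.004, 0.724] (np.float64(-139.6),)
[3.45, -9.19, -0.06] [0.007, -0.005, 0.759] (np.float64(-141.6),)
[3.63, -9.37, -0.06] [0.007, -0.005, 0.778] (np.float64(-142.7),)
[3.71, -9.45, -0.07] [0.007, -0.005, 0.787] (np.float64(-143.2),)
```

>>> play_rows(
  rows=[
    [0,-0.23,0,0,0,0.017,0.22],
    [0.02,-0.68,0,0,0,0.052,0.22],
    [0.06,-1.25,0,0,0,0.096,0.22],
    [0.14,-1.88,0,0,0,0.145,0.22],
    [0.24,-2.5,0,0,0,0.194,0.22],
    [0.38,-3.12,0,0,0,0.243,0.22],
    [0.55,-3.74,0,0,0,0.291,0.22],
    [0.75,-4.34,0,0,0,0.34,0.22],
    [0.97,-4.93,0,0,0,0.389,0.22],
    [1.23,-5.51,0,0,0,0.438,0.22],
    [1.51,-6.08,0,0,0,0.487,0.22],
    [1.82,-6.64,0,0,0,0.536,0.22],
    [2.16,-7.18,0,0,0,0.585,0.22],
    [2.52,-7.7,0,0,0,0.634,0.22],
    [2.91,-8.2,0,0,0,0.682,0.22],
    [3.26,-8.61,0,0,0,0.724,0.22],
    [3.57,-8.95,0,0,0,0.759,0.22],
    [3.73,-9.11,0,0,0,0.777,0.22],
    [3.73,-9.11,0,0,0,0.777,0.22],
  ],
)

```text
time: 6.45
tool_pos: [0.4695, 0.0232, 0.092]
tool_rot: [3.136, -0.003, 0.654]
contact_force: [3.6, -6.2, -0.1]
opening: 0.0202
grip_force: 3.5
```

```bash
cat > ang.py <<'E'
from h import *
import sys
c=cam('top'); im,d=optics.read_camera('top')
vv,uu=np.mgrid[0:384,0:512]; P=depthpts(c,d,np.c_[uu.ravel(),vv.ravel()]).reshape(384,512,3)
rr=np.hypot(P[:,:,0]-AX[0],P[:,:,1]-AX[1]); g=im.mean(2)
m=((g<60)&(P[:,:,2]>.088)&(P[:,:,2]<.1)&(abs(rr-.13)<.012)).astype(np.uint8)
n,l,s,ce=cv2.connectedComponentsWithStats(m)
A=[]
for i in range(1,n):
    if s[i,4]>=12:
        q=np.median(P[l==i],0); A.append(np.degrees(np.arctan2(q[1]-AX[1],q[0]-AX[0]))%30)
print('stud phase',np.round(A,1))
w=np.exp(1j*np.radians(np.array(A)*12)).mean(); ph=np.degrees(np.angle(w))/12%30
print('phase',ph,'(started 7.0)')
t=robot.observe(); a=np.degrees(np.arctan2(t['tool_pos'][1]-AX[1],t['tool_pos'][0]-AX[0])); print('tool ang',a,'r',np.hypot(*(t['tool_pos'][:2]-AX)),'yaw',np.degrees(t['tool_rot'][2])-180,'F',t['contact_force'].round(1),t['opening'],t['grip_force'])
if len(sys.argv)>1: save(sys.argv[1],im[60:260,90:290],3)
E
python3 ang.py
```

```text
stud phase [11.9 11.8 11.6 11.8 11.2 11.1 11. ]
phase 11.490385404392471 (started 7.0)
tool ang -141.62133439838775 r 0.1294441736900635 yaw -142.50908684633083 F [ 3.4 -5.8 -1. ] 0.020401584911120603 3.384363502264023
```

>>> play_rows(
  rows=[
    [0,-0.23,0,0,0,0.017,0.22],
    [0.01,-0.46,0,0,0,0.035,0.22],
    [0.02,-0.68,0,0,0,0.052,0.22],
    [0.03,-0.91,0,0,0,0.07,0.22],
    [0.05,-1.13,0,0,0,0.087,0.22],
    [0.05,-1.13,0,0,0,0.087,0.22],
  ],
)

```text
time: 7.1
tool_pos: [0.4628, 0.0322, 0.092]
tool_rot: [3.137, -0.003, 0.567]
contact_force: [2.2, -7.1, 1.6]
opening: 0.0205
grip_force: 4.0
```

>>> play_rows(
  rows=[
    [0,-0.06,0,0,0,0.005,0.22],
    [0,-0.12,0,0,0,0.009,0.22],
    [0,-0.18,0,0,0,0.014,0.22],
    [0,-0.24,0,0,0,0.018,0.22],
    [0,-0.3,0,0,0,0.023,0.22],
    [0,-0.36,0,0,0,0.028,0.22],
    [0.01,-0.42,0,0,0,0.032,0.22],
  ],
)

```text
time: 7.8
tool_pos: [0.4607, 0.0355, 0.092]
tool_rot: [3.136, -0.003, 0.535]
contact_force: [2.7, -9.3, 0.8]
opening: 0.0203
grip_force: 4.7
```

```bash
python3 ang.py
```

```text
stud phase [5.1 5.  4.9 5.3 4.5 4.6 4.3]
phase 4.822986233530392 (started 7.0)
tool ang -148.3896171109642 r 0.12960444685009062 yaw -149.33271780822048 F [ 1.9 -8.1  1.9] 0.020363086873382535 4.5449718832969666
```

>>> play_rows(
  rows=[
    [0,-0.06,0,0,0,0.005,0.22],
    [0,-0.12,0,0,0,0.009,0.22],
    [0,-0.18,0,0,0,0.014,0.22],
    [0,-0.24,0,0,0,0.018,0.22],
    [0,-0.3,0,0,0,0.023,0.22],
    [0,-0.36,0,0,0,0.028,0.22],
    [0.01,-0.42,0,0,0,0.032,0.22],
    [0.01,-0.48,0,0,0,0.037,0.22],
  ],
)

```text
time: 8.65
tool_pos: [0.4581, 0.0397, 0.092]
tool_rot: [3.137, -0.003, 0.498]
contact_force: [2.6, -10.0, 2.7]
opening: 0.0205
grip_force: 4.6
```

>>> play_rows(
  rows=[
    [0,-0.06,0,0,0,0.005,0.22],
    [0,-0.12,0,0,0,0.009,0.22],
    [0,-0.18,0,0,0,0.014,0.22],
    [0,-0.24,0,0,0,0.018,0.22],
    [0,-0.3,0,0,0,0.023,0.22],
    [0,-0.36,0,0,0,0.028,0.22],
  ],
)

```text
time: 9.25
tool_pos: [0.4562, 0.0429, 0.092]
tool_rot: [3.137, -0.002, 0.47]
contact_force: [1.5, -8.0, 1.7]
opening: 0.0204
grip_force: 4.3
```

```bash
python3 ang.py
```

```text
stud phase [1.9 1.3 1.  1.1 0.8 0.6 0.8]
phase 1.0810921601609473 (started 7.0)
tool ang -152.2345263523979 r 0.12979225511271586 yaw -153.06219996201168 F [ 1.5 -8.8  3.1] 0.020564265070782777 4.086518436670303
```

>>> play_rows(
  rows=[
    [0,-0.05,0,0,0,0.004,0.22],
    [0,-0.1,0,0,0,0.008,0.22],
    [0,-0.15,0,0,0,0.012,0.22],
    [0,-0.2,0,0,0,0.015,0.22],
    [0,-0.25,0,0,0,0.019,0.22],
    [0,-0.3,0,0,0,0.023,0.22],
  ],
)

```text
time: 9.9
tool_pos: [0.4548, 0.0456, 0.092]
tool_rot: [3.137, -0.002, 0.447]
contact_force: [1.4, -8.5, 3.8]
opening: 0.0202
grip_force: 4.4
```

>>> play_rows(
  rows=[
    [0,-0.05,0,0,0,0.004,0.22],
    [0,-0.1,0,0,0,0.008,0.22],
    [0,-0.15,0,0,0,0.012,0.22],
    [0,-0.2,0,0,0,0.015,0.22],
    [0,-0.25,0,0,0,0.019,0.22],
    [0,-0.3,0,0,0,0.023,0.22],
  ],
)

```text
time: 10.5
tool_pos: [0.4534, 0.0483, 0.092]
tool_rot: [3.137, -0.002, 0.424]
contact_force: [0.6, -10.0, 3.0]
opening: 0.02
grip_force: 4.4
```

>>> play_rows(
  rows=[
    [0,-0.05,0,0,0,0.004,0.22],
    [0,-0.1,0,0,0,0.008,0.22],
    [0,-0.15,0,0,0,0.012,0.22],
    [0,-0.2,0,0,0,0.015,0.22],
    [0,-0.25,0,0,0,0.019,0.22],
  ],
)

```text
time: 11.0
tool_pos: [0.452, 0.0511, 0.0919]
tool_rot: [3.138, -0.002, 0.405]
contact_force: [-0.2, -6.5, 3.8]
opening: 0.02
grip_force: 2.9
```

>>> play_rows(
  rows=[
    [0,-0.05,0,0,0,0.004,0.22],
    [0,-0.1,0,0,0,0.008,0.22],
    [0,-0.15,0,0,0,0.012,0.22],
    [0,-0.2,0,0,0,0.015,0.22],
    [0,-0.25,0,0,0,0.019,0.22],
  ],
)

```text
time: 11.5
tool_pos: [0.4514, 0.0527, 0.092]
tool_rot: [3.137, -0.002, 0.387]
contact_force: [0.3, -12.9, 2.7]
opening: 0.0203
grip_force: 6.0
```

```bash
python3 ang.py t2
```

```text
stud phase [26.8 26.4 26.8 26.3 26.7 25.8 26.4]
phase 26.470843318954536 (started 7.0)
tool ang -156.97167242426664 r 0.1299624630127542 yaw -157.85228394083518 F [  1.6 -10.7   2.6] 0.02065465524395648 5.204681307077408
```

>>> play_rows(
  rows=[
    [0,-0.03,0,0,0,0.002,0.22],
    [0,-0.06,0,0,0,0.005,0.22],
    [0,-0.09,0,0,0,0.007,0.22],
    [0,-0.12,0,0,0,0.009,0.22],
  ],
)

```text
time: 11.95
tool_pos: [0.4514, 0.053, 0.092]
tool_rot: [3.136, -0.003, 0.378]
contact_force: [1.5, -17.0, 1.5]
opening: 0.0204
grip_force: 8.3
```

The force rose to 17 N with almost no movement, at a rotation of −100.5° where I expected −99.8°. That fits a snapped catch, so I'm backing off and lifting.

>>> play_rows(
  rows=[
    [0,0.3,0,0,0,0,0.26],
    [0,0.6,0,0,0,0,0.3],
    [0,0.75,0,0,0,0,0.3],
    [0,0.75,-1,0,0,0,0.3],
    [0,0.75,-3,0,0,0,0.3],
    [0,0.75,-6,0,0,0,0.3],
    [0,0.75,-10,0,0,0,0.5],
    [0,0.75,-10,0,0,0,0.5],
  ],
)

```text
time: 12.75
tool_pos: [0.4549, 0.0489, 0.1959]
tool_rot: [3.137, -0.009, 0.378]
contact_force: [0.2, 0.2, -0.1]
opening: 0.0393
grip_force: 0.0
```

```bash
python3 ang.py; python3 - <<'E'
from h import *
c=cam('wrist'); im,d=optics.read_camera('wrist'); np.savez('w2.npz',im=im,d=d); c2=cam('scene'); im2,_=optics.read_camera('scene')
a=np.hstack([cv2.resize(im,None,fx=.9,fy=.9), cv2.resize(im2[240:345,215:335],(395,346))]); cv2.imwrite('pics/w2.png',a[:,:,::-1]); print(a.shape)
s=robot.observe();print(s['tool_pos'],s['contact_force'])
E
```

```text
stud phase [27.  26.5 26.9 26.1 26.9 26.4]
phase 26.610933543235017 (started 7.0)
tool ang -155.05273028747814 r 0.12941082558972247 yaw -158.33450447418767 F [-0.8  0.6 -0.5] 0.04284840093318387 0.0
(346, 856, 3)
[0.45181136 0.04892925 0.19071081] [ 0.43782618  0.16402168 -1.07520311]
```

View pics/w2.png

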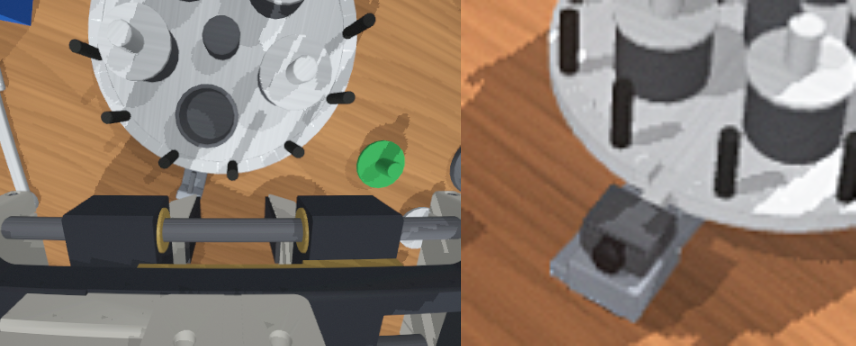

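```bash
python3 - <<'E'
from h import *
for n,(r0,r1,c0,c1),old in (('scene',(305,335,240,275),None),('top',(88,107,155,175),None)):
    im,_=optics.read_camera(n); o=np.load(n+'.npz')['im']
    for nm,i in (('old',o),('now',im)):
        m=i[r0:r1,c0:c1].max(2)<60; y,x=np.nonzero(m); print(n,nm,m.sum(),x.mean()+c0,y.mean()+r0)
from math import *
# pot mouth predicted & measured with top camera
c=cam('top'); im,d=optics.read_camera('top')
a=radians(26.55+15-0+ (-180-30)); a=radians(-68-100.45); p=[AX[0]+.075*cos(a),AX[1]+.075*sin(a),.095]; print('pot pred',p,proj(c,p))
# wrist view: pot rim outer ellipse
D=np.load('w2.npz'); s=robot.observe(); cw=cam('wrist'); q=proj(cw,p); print('pred wrist px',q)
# loose lid plan: y axis along world x (yaw -90 or 90)
plan([(.460,-.2355,.20,90),(.460,-.2355,.20,0),(.460,-.2355,.12,90)])
print(s['qpos'].round(2))
E
```

```text
scene old 106 256.7547169811321 320.70754716981133
scene now 92 259.7173913043478 316.8152173913044
top old 36 165.19444444444446 95.61111111111111
top now 10 165.5 98.3
pot pred [np.float64(0.4975187237371492), np.float64(0.08848327469843661), 0.095] [[181.60158429 202.63224589]]
pred wrist px [[234.50418767 128.24394398]]
[-9.7, 26.74, -1.04] [-0.002, 0.001, -1.193] ()
[-9.7, 26.74, -1.04] [-0.001, 0.002, 0.378] ()
[-9.69, 26.75, 6.96] [-0.002, 0.001, -1.193] ()
[-0.06  0.27  1.79 -0.    1.08  1.13]
```

The catch's black knob has moved inward by about 5 px in the scene view and 3 px in the top view. With the hard stop, that confirms the catch has snapped in. Next is the lid.

>>> play_rows(
  rows=[
    [-9.7,26.7,-1,0,0,-1.193,0.55],
    [-9.7,26.7,-1,0,0,-1.193,0.55],
    [-9.7,26.7,-1,0,0,-1.193,0.55],
    [-9.7,26.7,-1,0,0,-1.193,0.55],
    [-9.7,26.7,-1,0,0,-1.193,0.55],
    [-9.7,26.7,-1,0,0,-1.193,0.55],
    [-9.7,26.7,-1,0,0,-1.193,0.55],
    [-9.7,26.7,-1,0,0,-1.193,0.55],
    [-9.7,26.7,3,0,0,-1.193,0.55],
    [-9.7,26.7,7,0,0,-1.193,0.55],
    [-9.7,26.7,7,0,0,-1.193,0.55],
    [-9.7,26.7,7,0,0,-1.193,0.55],
  ],
)

```text
time: 14.25
tool_pos: [0.4603, -0.235, 0.1204]
tool_rot: [-3.14, -0.001, 1.571]
contact_force: [-0.5, -1.3, 1.4]
opening: 0.0506
grip_force: 0.0
```

```bash
python3 - <<'E'
from h import *
c=cam('wrist'); im,d=optics.read_camera('wrist'); np.savez('w3.npz',im=im,d=d); save('w3',im,1.5)
s=robot.observe(); print(s['tool_pos'],s['tool_rot'],s['opening'])
print('exp knob px',proj(c,[.46,-.2355,.047])*1.5)
vv,uu=np.mgrid[0:384,0:512]; P=depthpts(c,d,np.c_[uu.ravel(),vv.ravel()]).reshape(384,512,3)
near=np.hypot(P[:,:,0]-.46,P[:,:,1]+.2355)
m=(near<.03)&(P[:,:,2]>.043)&(P[:,:,2]<.052); p=P[m]; print('knob top',len(p),p.mean(0) if len(p) else 0,p.min(0),p.max(0))
m=(near<.05)&(P[:,:,2]>.012)&(P[:,:,2]<.021); p=P[m]; print('flange',len(p),p.min(0),p.max(0),(p.min(0)+p.max(0))/2)
plan([(.460,-.2355,.037,90)])
E
```

```text
[ 0.46118075 -0.23558181  0.12169276] [3.14090692e+00 5.29134873e-04 1.57061741e+00] 0.050589666757610605
exp knob px [[387.75743637 307.8185313 ]]
knob top 469 [ 0.45968094 -0.23329589  0.04690545] [ 0.44998817 -0.24333946  0.04315482] [ 0.46920793 -0.22399138  0.04910973]
flange 3212 [ 0.42812823 -0.26560407  0.01275348] [ 0.49094462 -0.20238684  0.02092344] [ 0.45953642 -0.23399545  0.01683846]
[0.01, -0.12, 8.47] [0.001, 0.001, -0.0] ()
```

View pics/w3.png

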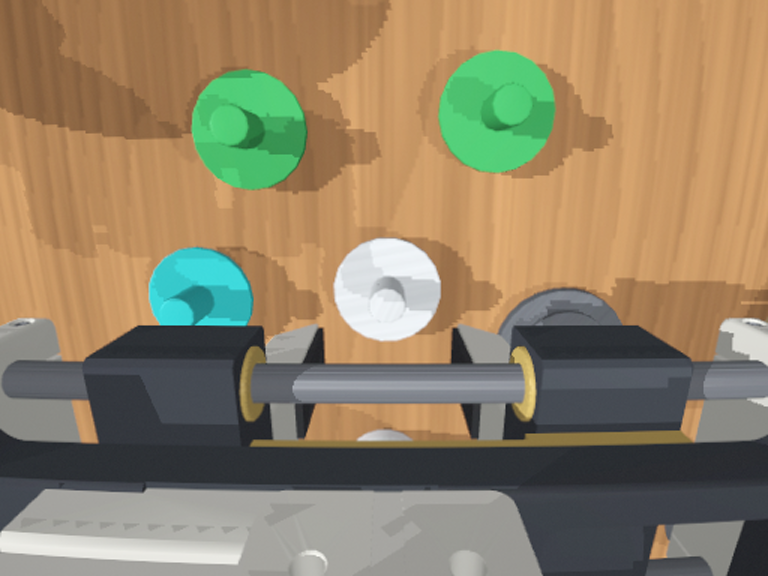

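The close view shows the steel lid at (387,290) with its knob at (387,303), between the open fingers; the turquoise and green lids are clear of them.

>>> play_rows(
  rows=[
    [0.1,-0.08,3,0,0,0,0.55],
    [0.1,-0.08,6,0,0,0,0.55],
    [0.1,-0.08,7.6,0,0,0,0.55],
    [0.1,-0.08,8.3,0,0,0,0.55],
    [0.1,-0.08,8.3,0,0,0,0.5],
    [0.1,-0.08,8.3,0,0,0,0.3],
    [0.1,-0.08,8.3,0,0,0,0],
    [0.1,-0.08,8.3,0,0,0,0],
    [0.1,-0.08,8.3,0,0,0,0],
    [0.1,-0.08,8.3,0,0,0,0],
    [0.1,-0.08,8.3,0,0,0,0],
    [0.1,-0.08,8.3,0,0,0,0],
  ],
  squeeze=30,
)

```text
time: 15.5
tool_pos: [0.46, -0.2345, 0.0383]
tool_rot: [3.141, 0.001, 1.571]
contact_force: [-1.1, -0.2, 6.7]
opening: 0.0189
grip_force: 30.0
```

>>> play_rows(
  rows=[
    [0,0,-0.5,0,0,0,0],
    [0,0,-2,0,0,0,0],
    [0,0,-5,0,0,0,0],
    [0,0,-9,0,0,0,0],
    [0,0,-13,0,0,0,0],
    [0,0,-17,0,0,0,0],
    [0,0,-17,0,0,0,0],
    [0,0,-17,0,0,0,0],
  ],
)

```text
time: 16.3
tool_pos: [0.4596, -0.2341, 0.2079]
tool_rot: [3.141, 0.0, 1.571]
contact_force: [-0.4, 0.0, -3.2]
opening: 0.0195
grip_force: 30.0
```

```bash
python3 - <<'E'
from h import *
from math import *
c=cam('wrist'); im,d=optics.read_camera('wrist'); s=robot.observe(); print(s['tool_pos'],s['contact_force'],s['opening'],s['grip_force'])
vv,uu=np.mgrid[0:384,0:512]; P=depthpts(c,d,np.c_[uu.ravel(),vv.ravel()]).reshape(384,512,3)
near=np.hypot(P[:,:,0]-s['tool_pos'][0],P[:,:,1]-s['tool_pos'][1]); m=(near<.05)&(P[:,:,2]>.15)&(P[:,:,2]<.25)&(im.min(2)>120)
p=P[m]; print(len(p), 'flange seen',p.min(0),p.max(0),np.median(p,0), 'tilt fit', np.linalg.lstsq(np.c_[p[:,:2]-p[:,:2].mean(0),np.ones(len(p))],p[:,2],rcond=None)[0] if len(p)>20 else '')
save('w4',im,1.3)
a=radians(-68-100.45); p=[AX[0]+.075*cos(a),AX[1]+.075*sin(a)]
plan([(p[0],p[1],.205,90),(p[0],p[1],.125,90)])
E
```

```text
[ 0.45905742 -0.23368576  0.20663354] [-0.30675184  0.02512607 -3.0929894 ] 0.019496663792802113 29.996898472309113
4673 flange seen [ 0.42934914 -0.26604508  0.18195524] [ 0.48906055 -0.20206652  0.24990658] [ 0.45913756 -0.22180924  0.18713419] tilt fit [-0.01233812 -0.32998183  0.19470331]
[32.22, 3.85, 0.2] [-0.002, -0.001, 0.0] ()
[32.21, 3.86, 8.2] [-0.002, -0.001, 0.0] ()
```

View pics/w4.png

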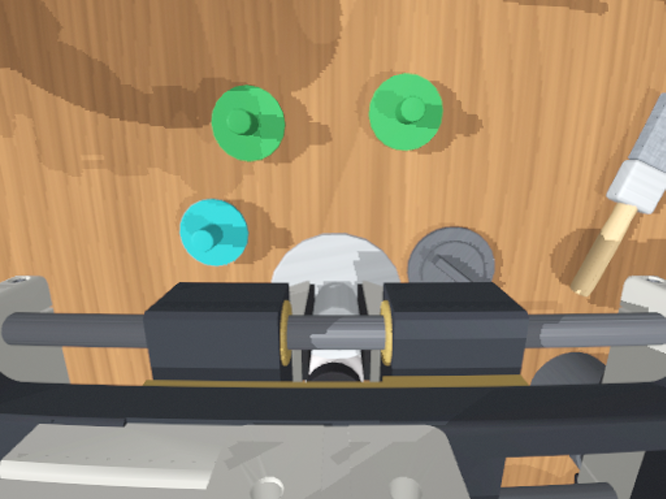

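The lid is held: about 3 N of weight, level, centred in the fingers, with the green and turquoise lids undisturbed. Moving to a point 65 mm short of the pot to measure its mouth.

>>> play_rows(
  rows=[
    [5,1,0,0,0,0,0],
    [10,2,0,0,0,0,0],
    [15,3,0,0,0,0,0],
    [19,3.9,0,0,0,0,0],
    [22,3.9,0,0,0,0,0],
    [24.5,3.9,0,0,0,0,0],
    [25.7,3.9,0,0,0,0,0],
    [25.7,3.9,0,0,0,0,0],
    [25.7,3.9,0,0,0,0,0],
  ],
)

```text
time: 17.25
tool_pos: [0.4985, 0.022, 0.2069]
tool_rot: [-3.14, 0.0, 1.571]
contact_force: [0.8, -0.7, -2.8]
opening: 0.0194
grip_force: 30.0
```

```bash
cat > pot.py <<'E'
from h import *
from math import *
c=cam('wrist'); im,d=optics.read_camera('wrist'); s=robot.observe(); print(s['tool_pos'],s['tool_rot'],s['contact_force'])
a=radians(-68-100.45); p=[AX[0]+.075*cos(a),AX[1]+.075*sin(a),.095]; print('pred',p,proj(c,p))
vv,uu=np.mgrid[0:384,0:512]; P=depthpts(c,d,np.c_[uu.ravel(),vv.ravel()]).reshape(384,512,3)
near=np.hypot(P[:,:,0]-p[0],P[:,:,1]-p[1]); m=(near<.036)&(abs(P[:,:,2]-.095)<.003)
q=P[m][:,:2]; print(len(q),q.min(0),q.max(0),P[m][:,2].mean())
from scipy.optimize import least_squares
g=lambda x:np.hypot(q[:,0]-x[0],q[:,1]-x[1])-.0275
r=least_squares(g,p[:2],loss='soft_l1',f_scale=.002); print('rim centre',r.x,'resid',np.std(g(r.x)), 'from axis',np.hypot(*(r.x-AX)),degrees(atan2(r.x[1]-AX[1],r.x[0]-AX[0])))
t,_=optics.read_camera('top'); ct=cam('top')
# lid now, seen by wrist
m=(np.hypot(P[:,:,0]-s['tool_pos'][0],P[:,:,1]-s['tool_pos'][1])<.04)&(abs(P[:,:,2]-(s['tool_pos'][2]-.0203))<.004)&(im.min(2)>110)
f=P[m]; print('flange',len(f),f.min(0),f.max(0))
save('w5',im[:300],1.4)
plan([(r.x[0],r.x[1],.165,90),(r.x[0],r.x[1],.1213,90)])
E
python3 pot.py
```

```text
[0.49866607 0.02169627 0.20711964] [-3.14054794e+00  5.03096768e-04  1.56999241e+00] [ 0.05331255 -0.03352692 -2.20927784]
pred [np.float64(0.4975187237371492), np.float64(0.08848327469843661), 0.095] [[257.85603975 117.84036862]]
964 [0.4690515 0.0639484] [0.52645238 0.12235935] 0.09505701635081355
rim centre [0.49764395 0.09266739] resid 0.0012019961320637116 from axis 0.07415157197631674 -171.5997497135969
flange 3193 [ 0.46799401 -0.00993647  0.18282335] [0.527853   0.05411292 0.19074911]
[7.11, -0.12, 4.23] [-0.001, 0.0, -0.001] ()
[7.11, -0.11, 8.6] [-0.001, 0.0, -0.001] ()
```

View pics/w5.png

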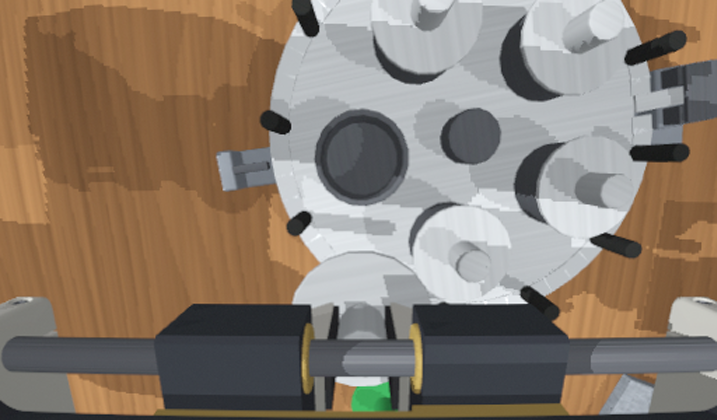

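The view shows the open pot's mouth at (361,157), opposite the pointer at (245,168), with the catch at (665,90). The wrist view puts the pot about 4 mm further along y than the top view. I'll hover just above it and compare the lid and the pot in the same picture.

>>> play_rows(
  rows=[
    [2.5,-0.1,0,0,0,0,0],
    [5,-0.1,0,0,0,0,0],
    [7,-0.1,0.5,0,0,0,0],
    [7,-0.1,2.5,0,0,0,0],
    [7,-0.1,4.5,0,0,0,0],
    [7,-0.1,6,0,0,0,0],
    [7,-0.1,6,0,0,0,0],
    [7,-0.1,6,0,0,0,0],
  ],
)

```text
time: 18.15
tool_pos: [0.4981, 0.092, 0.1479]
tool_rot: [3.142, 0.0, 1.57]
contact_force: [-0.5, 0.5, -3.2]
opening: 0.0194
grip_force: 30.0
```

```bash
python3 - <<'E'
from h import *
c=cam('wrist'); im,d=optics.read_camera('wrist'); s=robot.observe(); tp=s['tool_pos']; print(tp,s['contact_force'])
vv,uu=np.mgrid[0:384,0:512]; P=depthpts(c,d,np.c_[uu.ravel(),vv.ravel()]).reshape(384,512,3)
from scipy.optimize import least_squares
# far (visible) pot arc outer edge; flange arc
for n,z,cx in (('rim',.095,(.4977,.0925)),('flange',tp[2]-.0203,tp[:2])):
    m=(np.hypot(P[:,:,0]-cx[0],P[:,:,1]-cx[1])<.04)&(abs(P[:,:,2]-z)<.004); q=P[m]; print(n,len(q),q.min(0),q.max(0),np.median(q,0)) if m.any() else print(n,0)
# all wrist-seen studs -> axis
g=im.mean(2)
m=((g<70)&(P[:,:,2]>.085)&(P[:,:,2]<.099)&(abs(np.hypot(P[:,:,0]-.571,P[:,:,1]-.105)-.13)<.015)).astype(np.uint8)
nn,l,st,ce=cv2.connectedComponentsWithStats(m)
X=[]
for i in range(1,nn):
    if st[i,4]>30: q=P[l==i]; q=q[q[:,2]>.092]; X.append(np.median(q,0)[:2]); print('stud',st[i,4],X[-1])
X=np.array([x for x in X if np.isfinite(x).all()])
def f(p):
    a=np.arctan2(X[:,1]-p[1],X[:,0]-p[0]); i=np.round((a-p[2])/(np.pi/6)); t=p[2]+i*np.pi/6
    return (X-p[:2]-0.13*np.c_[np.cos(t),np.sin(t)]).ravel()
r=least_squares(f,[.571,.105,np.radians(26)],loss='soft_l1',f_scale=.002); print('axis',r.x[:2],'phase',np.degrees(r.x[2]),abs(r.fun).max())
a=r.x[2]+np.radians(15-210); print('pot',r.x[:2]+.075*np.array([np.cos(a),np.sin(a)]))
# lid and pot in the top view
t,dt=optics.read_camera('top'); save('t6',np.hstack([im[0:230,130:380],cv2.resize(t[170:235,140:211],(250,230))]),1.6)
E
```

```text
[0.49846272 0.0921081  0.1484433 ] [-0.23569107  0.3571361  -2.00606422]
rim 371 [0.47334902 0.10826113 0.09101491] [0.52260942 0.12219635 0.09708328] [0.49759258 0.11823118 0.09493979]
flange 3209 [0.46770668 0.06044666 0.12415542] [0.52761991 0.12400287 0.13212661] [0.49765039 0.1089639  0.12684955]
stud 88 [0.5790492  0.23122541]
stud 367 [0.51330637 0.22308039]
stud 425 [0.64215938 0.21499195]
stud 285 [0.46341483 0.17918369]
stud 273 [0.44211915 0.11651618]
axis [0.5706917  0.10642631] phase 26.101150071517036 0.004900030169784103
pot [0.49709504 0.09198568]
```

View pics/t6.png

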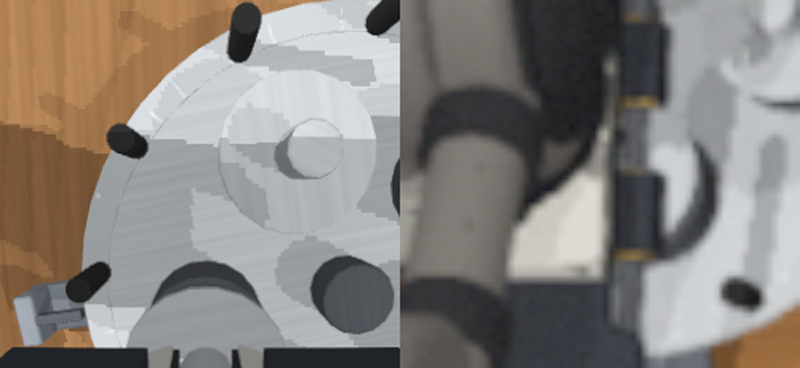

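In the wrist view the lid's flange and the pot's rim agree within about 1 mm. Lowering.

>>> play_rows(
  rows=[
    [0.05,0,0.5,0,0,0,0],
    [0.05,0,1,0,0,0,0],
    [0.05,0,1.4,0,0,0,0],
    [0.05,0,1.7,0,0,0,0],
    [0.05,0,2,0,0,0,0],
    [0.05,0,2,0,0,0,0],
  ],
)

```text
time: 18.85
tool_pos: [0.4975, 0.0933, 0.1272]
tool_rot: [-3.141, 0.0, 1.571]
contact_force: [-0.5, -0.6, -2.1]
opening: 0.0192
grip_force: 30.0
```

>>> play_rows(
  rows=[
    [0,0,0.15,0,0,0,0],
    [0,0,0.3,0,0,0,0],
    [0,0,0.4,0,0,0,0],
    [0,0,0.5,0,0,0,0],
    [0,0,0.5,0,0,0,0],
  ],
)

```text
time: 19.35
tool_pos: [0.4977, 0.0933, 0.1226]
tool_rot: [-3.141, 0.0, 1.571]
contact_force: [-1.1, 0.5, -3.1]
opening: 0.0192
grip_force: 30.0
```

>>> play_rows(
  rows=[
    [0,0,0.05,0,0,0,0],
    [0,0,0.1,0,0,0,0],
    [0,0,0.15,0,0,0,0],
    [0,0,0.2,0,0,0,0],
    [0,0,0.2,0,0,0,0],
  ],
)

```text
time: 19.85
tool_pos: [0.4978, 0.0933, 0.1213]
tool_rot: [3.141, 0.0, 1.571]
contact_force: [-3.6, 0.5, 5.8]
opening: 0.0191
grip_force: 30.0
```

It is seated at z = 0.1213, the expected home height, with a light upward reaction. Releasing.

>>> play_rows(
  rows=[
    [0,0,-0.05,0,0,0,0.25],
    [0,0,-0.05,0,0,0,0.4],
    [0,0,-0.05,0,0,0,0.45],
    [0,0,-0.05,0,0,0,0.45],
    [0,0,-1,0,0,0,0.45],
    [0,0,-3,0,0,0,0.45],
    [0,0,-6,0,0,0,0.45],
    [0,0,-10,0,0,0,0.45],
    [-4,0,-12,0,0,0,0.45],
    [-8,0,-12,0,0,0,0.45],
    [-11,0,-12,0,0,0,0.45],
    [-11,0,-12,0,0,0,0.45],
    [-11,0,-12,0,0,0,0.45],
  ],
)

```text
time: 21.15
tool_pos: [0.4978, -0.017, 0.2412]
tool_rot: [3.141, -0.0, 1.569]
contact_force: [0.3, 0.5, 0.8]
opening: 0.0416
grip_force: 0.0
```

```bash
python3 ang.py; python3 - <<'E'
from h import *
c=cam('wrist'); im,d=optics.read_camera('wrist'); s=robot.observe(); print(s['tool_pos'],s['contact_force'])
vv,uu=np.mgrid[0:384,0:512]; P=depthpts(c,d,np.c_[uu.ravel(),vv.ravel()]).reshape(384,512,3)
near=np.hypot(P[:,:,0]-.4977,P[:,:,1]-.093)
m=(near<.028)&(near>.014)&(P[:,:,2]>.09)&(P[:,:,2]<.112); p=P[m]; print('flange',len(p),np.median(p,0),'slopes',np.linalg.lstsq(np.c_[p[:,:2]-p[:,:2].mean(0),np.ones(len(p))],p[:,2],rcond=None)[0])
m=(near<.02)&(P[:,:,2]>.125); p=P[m]; print('knob',len(p),p.mean(0))
t,dt=optics.read_camera('top'); o=np.load('top.npz')['im']; df=np.abs(t.astype(int)-o).max(2)
print('drum diff',df[155:197,315:357].mean(),'jar diff',df[205:237,360:400].mean())
save('w7',im[:300],1.4)
E
```

```text
stud phase [25.9 25.9]
phase 25.919287198378466 (started 7.0)
tool ang -121.43764545236021 r 0.14045532329530183 yaw -90.02367884277906 F [-0.7 -0.1 -0. ] 0.04131960170291236 0.0
[ 0.49773759 -0.0159404   0.24091154] [-0.14877271  0.38070049 -0.6192507 ]
flange 2200 [0.49799937 0.09367822 0.10040497] slopes [-0.00094811 -0.00048473  0.10042429]
knob 443 [0.49713481 0.09298834 0.1302029 ]
drum diff 3.9784580498866213 jar diff 3.8171875
```

View pics/w7.png

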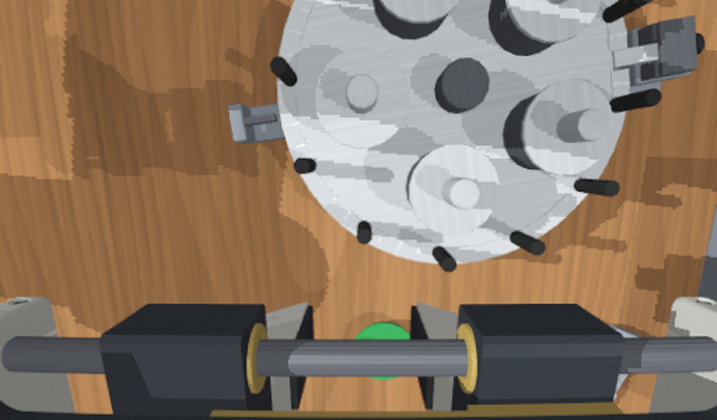

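The picture shows the lid on the pot with its knob at (361,93), facing the pointer at (255,122). The flange top is level at 100.4 mm and the knob top at 130 mm, so it is fully home, and the drum lid and jar have not moved.

```bash
python3 -c "
from cell import robot
print(robot.hand_in())"
```

```text
the job is handed in; nothing more can be done
None
```

The job is handed in at about 21 s: the carousel is snapped into its catch with the open pot at the front, the steel lid is fully home on it and released, and the drum lid and sample jar were not disturbed; one picture I viewed was 856 px wide, over the 800 px limit.

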